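Load battery cells into the tester's gravity feeders

TASK

Load the battery tester: let the two thick cells roll down the chute of the wide feeder, and the thin cell down the chute of the narrow one, so that each drops right down into the covered well at the foot of its chute. Every cell must end with its button end toward the feeder's brass terminal. Leave the other things on the bench where they are.

Things in the scene. Friction and masses are not known exactly. Their poses are not given: they have to be found in the camera images.
- thick_a_center (a point): First thick battery cell: grey cylinder 32 mm across, 70 mm long over all, lying on a fixed wire cradle narrower than the cell (wires 6 mm high), its axis 20 mm above the bench; free to roll. This point is its centre. Its x axis runs along the cylinder to the BUTTON end: a steel nub 13 mm across, 4 mm proud of a white ring. The other end is plain flat steel. About 140 g.
- thick_b_center (a point): Second thick, like the first, battery cell: grey cylinder 32 mm across, 70 mm long over all, lying on a fixed wire cradle narrower than the cell (wires 6 mm high), its axis 20 mm above the bench; free to roll. This point is its centre. Its x axis runs along the cylinder to the BUTTON end: a steel nub 13 mm across, 4 mm proud of a white ring. The other end is plain flat steel. About 140 g.
- thin_center (a point): Thin battery cell: grey cylinder 22 mm across, 70 mm long over all, lying on a fixed wire cradle narrower than the cell (wires 6 mm high), its axis 15 mm above the bench; free to roll. This point is its centre. Its x axis runs along the cylinder to the BUTTON end: a steel nub 9 mm across, 4 mm proud of a white ring. The other end is plain flat steel. About 70 g.
- thick_a_button (a point): Tip of the button of the first thick cell, 35 mm from its centre.
- thick_b_button (a point): Tip of the button of the second thick cell, 35 mm from its centre.
- thin_button (a point): Tip of the button of the thin cell, 35 mm from its centre.
- feeder_wide: Wide feeder: grey sheet-metal box fixed to the bench, 112 mm wide (y), 155 mm long (x), 135 mm high; origin on the bench, z up. An open slippery chute slopes 24 degrees down toward -x, from x=85 mm (124 mm high, stop lip to 132 mm) to its foot at x=-24 mm (75 mm high). Side walls 4 mm thick, 135 mm high, funnel from 104 mm apart at the top to 80 mm at the foot; beyond lies the well.
- feeder_narrow: Narrow, lower feeder: grey sheet-metal box fixed to the bench, 112 mm wide (y), 145 mm long (x), 115 mm high; origin on the bench, z up. An open slippery chute slopes 24 degrees down toward -x, from x=85 mm (104 mm high, stop lip to 112 mm) to its foot at x=-24 mm (55 mm high). Side walls 4 mm thick, 115 mm high, funnel from 104 mm apart at the top to 80 mm at the foot; beyond lies the well.
- feeder_wide_well (a point): Middle of the wide feeder's well floor, at x=-43, y=0, z=6 mm of the feeder (same axes). The well is 38 mm in x, 80 mm in y, open only from the chute's foot 75 mm high: a clear roof (122 mm high) and clear front wall cover it, so a cell enters only by rolling down the chute, its length along y. Holds two thick cells, one on the other. Brass terminal post on the outside of the +y wall here; flat steel strip on the -y side.
- feeder_narrow_well (a point): Middle of the narrow feeder's well floor, at x=-38, y=0, z=6 mm of the feeder (same axes). The well is 28 mm in x, 80 mm in y, open only from the chute's foot 55 mm high: a clear roof (91 mm high) and clear front wall cover it, so a cell enters only by rolling down the chute, its length along y. Thick cells do not fit. Brass terminal post on the outside of the +y wall here; flat steel strip on the -y side.
- feeder_wide_pan (a point): Point on the wide feeder's chute surface, on its middle line at x=45 mm of the feeder, 106 mm above the bench: a good place to let a cell go some 20 mm above the surface, level and across the chute; it then rolls down by itself. Axes as the feeder's.
- feeder_narrow_pan (a point): The same point on the narrow feeder's chute: middle line, x=45 mm, 86 mm above the bench. Axes as the feeder's. Overhead, beyond 0.69 m ahead of the robot's base and from 0.53 m above the bench up, runs a fixed shelf that the wrist and forearm must not hit.
- spray_bottle: Bystander, loose: slim white spray bottle, 36 mm across, 142 mm high, standing; origin at the centre of its underside.
- sweets_tub: Bystander, loose: round tub with a yellow lid, 72 mm across, 146 mm high, standing; origin at the centre of its underside.
- glue_pot: Bystander, loose: small white glue bottle, 28 mm across, 63 mm high, standing; origin at the centre of its underside.
- spool: Bystander, loose: spool of solder, 52 mm across, 33 mm high, standing on its flange; origin at the centre of its underside.
- pliers: Bystander, loose: pliers with blue grips lying flat, 132 mm long along its y, 50 mm wide, 11 mm high; origin at the centre of its underside.
- driver: Bystander, loose: black screwdriver lying, 160 mm long along its y (handle at +y), 25 mm thick; origin at the centre of its underside.
- memory_stick: Bystander, loose: small black memory stick lying, 50 mm long along its y, 18 mm wide, 8 mm high; origin at the centre of its underside.
Mind the look-alikes: they are no part of the job. What is shaped like the part that bears thick_a_center but blue is not meant.

How it is judged:
By the outcome, as a careful person would: the job done as asked, in the order asked, and still so for the second after the job is handed in, with the robot touching nothing.
It also fails if it takes over 67 s, if anything falls off the work surface, if the arm or the gripper's body presses on something with over 40 N, if the wrist force passes 120 N, or if a joint passes its speed limit or range.

ROBOT

A 6-joint arm with a two-finger parallel gripper is mounted at the origin on a cart in front of the work surface, level with it; the furniture and walls round the work are solid. World frame = base frame: x ahead of the robot, y to its left, z up, the work surface at z = 0. Lengths are in m, angles in rad, forces in N, time in s.
With the tool pointing down it reaches from about 0.375 to 0.975 m from the base axis. Payload 3.8 kg.
Tool frame: the origin (TCP) lies midway between the tips of the shut fingers; the grasp point (between the pads) lies 19 mm behind it; z points along the fingers, y is the line along which they close (so a half turn about z gives the same grasp; the last joint's range is limited). The gripper opens to 85 mm and grips with 20 to 120 N. Pads are 22 mm wide; open, the fingers measure 114 mm over their backs; the gripper's body (76 mm by 85 mm) begins 54 mm behind the grasp point. The pads swing forward as they close: fully open they stand 13 mm farther back than shut.
Start: joints at [1.204, 0.264, 1.604, -0, 1.274, -0.037], TCP at [0.219, 0.639, 0.231] pointing down, gripper open.
Joint ranges: [-2.63, 2.63], [-0.94, 2.18], [0.31, 2.57], [-1.31, 4.45], [0, 2.66], [-2.55, 2.55]. Speed limits (rad/s): [2.57, 2.57, 3.14, 3.14, 3.14, 3.14].

INTERFACE

Orientations are given as a rotation vector (axis times angle).
In Python, from workcell import read_state, vision, ticket gives the robot as it stands. The module is installed in compiled form; this text tells all that it offers.
- The arm moves only by the tool jog_arm, never from a script. Its arguments are lists of equal length, an entry for each row: "turn": the turn, a rotation vector about the tool's x, y, z in rad, a list of three; "delta_pos": the shift along the tool's x, y, z in m, a list of three; "gripper": the finger opening in m, from 0 to 0.0854. In form: {"turn": [[rx, ry, rz], ...], "delta_pos": [[dx, dy, dz], ...], "gripper": [gripper, ...]}. A call has 1 to 20 rows; each row shifts and turns the commanded pose from where the row before left it, along the tool's axes as they then stand; what a row does not reach is not made up. A row lasts 1/12 s, in which the tool goes at most 41.7 mm and 7.16 degrees, less where a joint would pass 70% of its speed; a pose out of reach is approached as far as the arm can. A call with a gripper value outside its range is refused whole. The fingers move at their own pace and stop on an object; "grip_force" is the grip in N (left out, the last holds). Time passes only in rows, so rows that do not move let the fingers close. It gives the time, the measured TCP pose, the force, the opening and the grip force at its end, in the units of the state.
- read_state(): the state, without advancing time (a new reading comes with each control period).
- vision.read_camera(name): name is "scene" or "top"; returns the picture (400x640x3 uint8, red, green, blue); there is no depth.
- vision.calibration(name): a dict with "vfov" (degrees; the focal length in pixels is half the picture's height over the tangent of half this angle, whatever the lens; pixels are square), "cx", "cy" (the principal point, pixels), "R" (3x3) and "t" (3): a world point X has camera coordinates R X + t. Camera axes: x right, y down, z forward; pixel columns grow to the right and rows downward; lengths in m; the calibration is good to about 2 mm. A picture is of the moment at which its call begins. calibration takes no time and is no camera call.
- ticket.finish_job(): hands the job in; it is judged then, once.
The state is a dict: "time": time; "q": joint angles; "joint_vel": joint speeds; "joint_torque": joint torques, N m; "tool_pos": TCP position; "tcp_rot": TCP orientation; "wrist_force": force on the tool from outside, world axes, zero at the start; "torque": the same for the moment, N m; "width": opening from 0.0 (shut) to 1.0 (fully open); "grip_force": force on a finger pad.
Only numpy, scipy, OpenCV 4.12 (cv2) and the standard library are available. Lean on these libraries where they do the work, as an engineer would, in place of code of your own. Each camera call takes 0.05 s, during which the arm holds its last target. There are 200 camera calls.

## Working session

There is one attempt and no reset: what is moved stays moved. The work goes in short steps, Python scripts to look and compute and a tool call to move; the robot and the scene stay as the last step left them, time stands still between calls to the robot, and variables do not carry over. Pictures are saved under pics/ and viewed, at most 10 in all, crops included, and the job is handed in when it is done.

Besides the shell and the picture viewer there is one more tool, called after "Request:" by a JSON object that holds its "op" and its "data", one argument or row to a line. jog_arm: Moves the arm, as the interface text tells. Its arguments: {"type":"object","properties":{"turn":{"type":"array","items":{"type":"array","items":{"type":"number"}}},"delta_pos":{"type":"array","items":{"type":"array","items":{"type":"number"}}},"gripper":{"type":"array","items":{"type":"number"}},"grip_force":{"type":"number"}},"required":["turn","delta_pos","gripper"]}

```bash
mkdir -p pics
python3 - <<'E'
from workcell import read_state, vision
import cv2, numpy as np
for n in("scene","top"):
    im=vision.read_camera(n); cv2.imwrite(f"pics/{n}0.png",im[:,:,::-1]); c=vision.calibration(n); print(n,c)
s=read_state(); print({k:np.round(v,3) for k,v in s.items()})
E
```

```text
scene {'vfov': 48.91288640734639, 'cx': 321.5848188725628, 'cy': 207.37358136437737, 'R': array([[ 0.49598494, -0.8683027 ,  0.00702571],
       [-0.66981019, -0.38772757, -0.63326269],
       [ 0.55258777,  0.30938287, -0.77390503]]), 't': array([-0.29445247,  0.37511937,  0.97981501])}
top {'vfov': 49.350871406651386, 'cx': 316.5189893498521, 'cy': 206.8595391163443, 'R': array([[ 0.01888893, -0.9997455 , -0.01233434],
       [-0.9919865 , -0.01719807, -0.12516792],
       [ 0.12492394,  0.01459979, -0.9920589 ]]), 't': array([-0.03639562,  0.51798541,  1.41609795])}
{'time': np.float64(0.1), 'q': array([ 1.204,  0.265,  1.605,  0.   ,  1.274, -0.037]), 'joint_vel': array([ 0.   , -0.001, -0.004, -0.002,  0.001, -0.   ]), 'joint_torque': array([ 0.0000e+00, -5.1670e+01, -3.6859e+01, -0.0000e+00,  6.0000e-03,
        0.0000e+00]), 'tool_pos': array([0.218, 0.638, 0.23 ]), 'tcp_rot': array([-5.160e-01, -3.099e+00,  3.000e-03]), 'wrist_force': array([-0.145, -0.68 , -0.357]), 'torque': array([0.002, 0.022, 0.044]), 'grip_force': np.float64(0.0), 'width': np.float64(1.0)}
```

View pics/scene0.png

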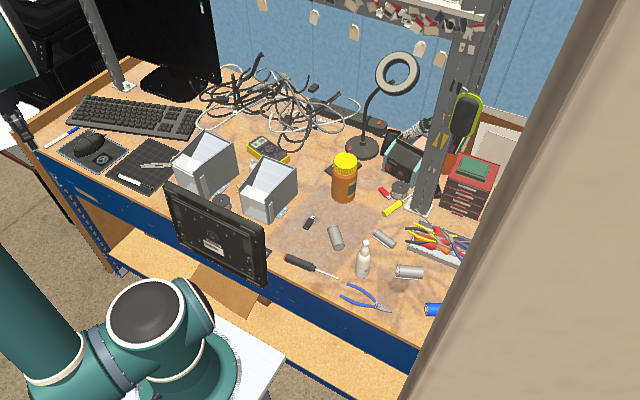

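View pics/top0.png

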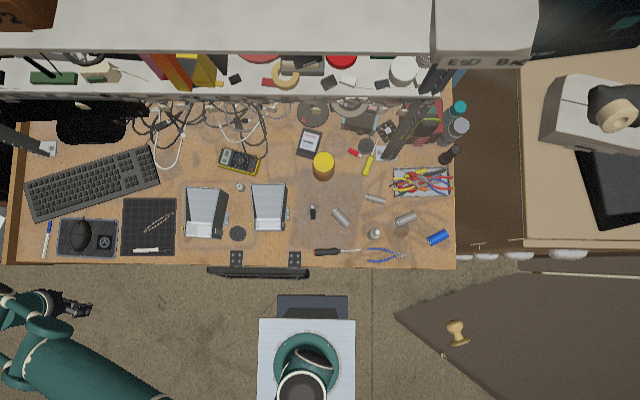

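Both views show three grey cylinders at scene (335,237), (384,239) and (408,271), which are top (340,218), (375,199) and (405,218). The blue look-alike is at scene (435,310), top (437,237). The feeders are at top (205,212) and (268,207). Also there to be mistaken: the red and yellow cylinders at scene (385,193) and (393,208), and the white bottle at (363,260). I choose the three grey ones and will check them in a close crop.

Run:
```python
import cv2, numpy as np
a=cv2.imread("pics/scene0.png"); b=cv2.imread("pics/top0.png")
A=cv2.resize(a[200:300,300:460],None,fx=5,fy=5,interpolation=cv2.INTER_CUBIC); cv2.imwrite("pics/c1.png",A)
B=cv2.resize(b[180:280,180:300],None,fx=6,fy=6,interpolation=cv2.INTER_CUBIC); 
C=cv2.resize(b[180:260,320:460],None,fx=5.7,fy=5.7,interpolation=cv2.INTER_CUBIC)
cv2.imwrite("pics/c2.png",B[:600]); cv2.imwrite("pics/c3.png",C)
```

```text
(no output)
```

View pics/c1.png

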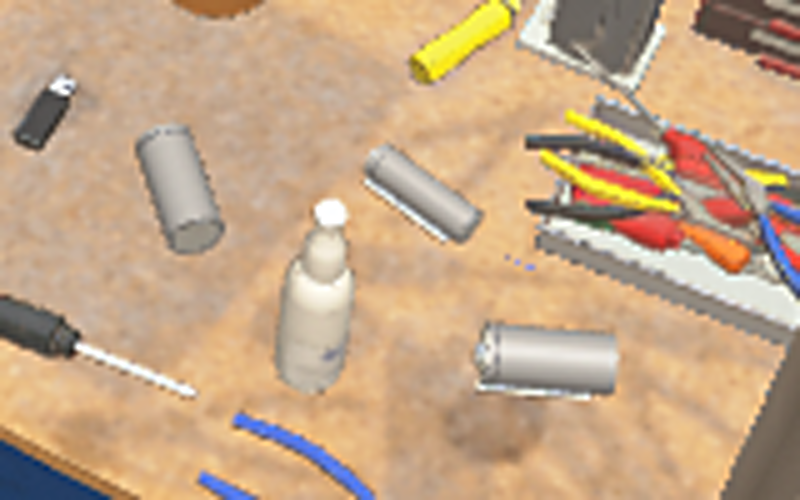

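View pics/c2.png

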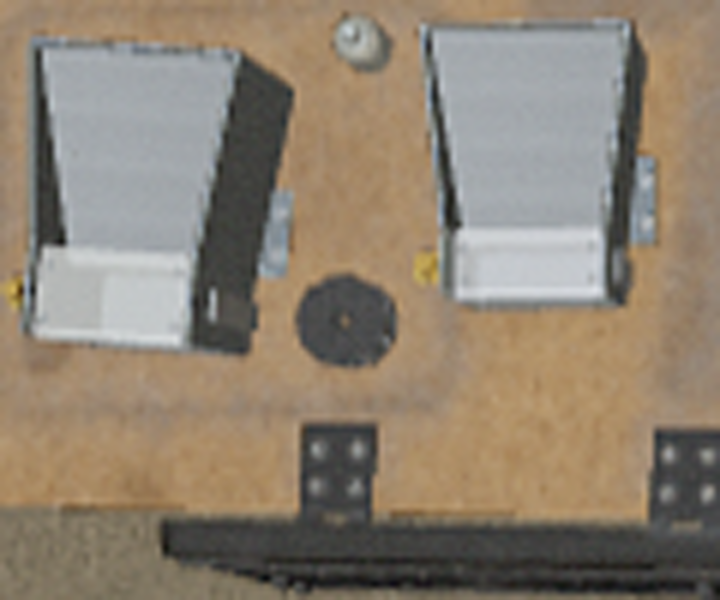

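View pics/c3.png

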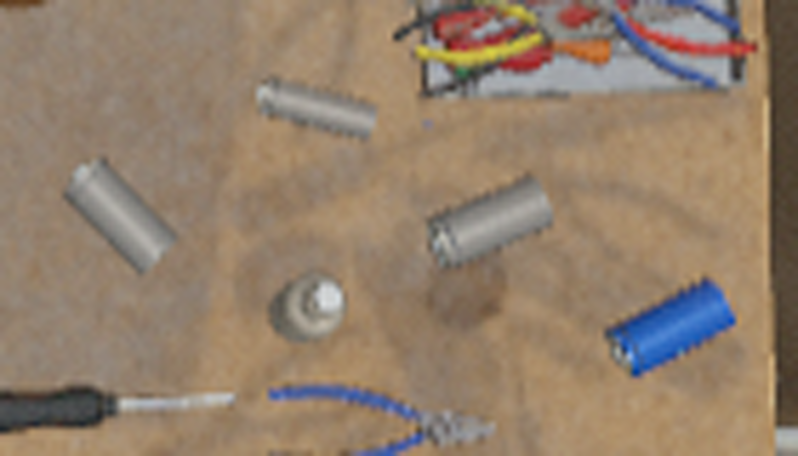

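The crops show all three buttons at their upper-left ends in top: thick A near (335,209), thin near (366,196), thick B near (397,222). So every button points roughly +y, the same way as the brass posts, which are on the left of both feeders. The left feeder is larger, so I take it as the wide one. Next I fit poses.

```bash
cat > h.py <<'E'
import cv2, numpy as np
from scipy.optimize import least_squares, minimize
from workcell import vision
C={n:vision.calibration(n) for n in("scene","top")}
def proj(n,X):
    c=C[n]; p=np.atleast_2d(X)@c["R"].T+c["t"]; f=200/np.tan(np.radians(c["vfov"]/2))
    return p[:,:2]/p[:,2:]*f+[c["cx"],c["cy"]]
def ray(n,u):
    c=C[n]; f=200/np.tan(np.radians(c["vfov"]/2)); d=np.append((np.array(u)-[c["cx"],c["cy"]])/f,1)
    return -c["R"].T@c["t"], c["R"].T@d
def bp(n,u,z): o,d=ray(n,u); return o+d*(z-o[2])/d[2]
def tri(a,b):
    return least_squares(lambda X:np.r_[proj("top",X)[0]-a,proj("scene",X)[0]-b],[.5,0,.1]).x
def cyl(p,r):
    x,y,a=p; t=np.linspace(0,2*np.pi,24); P=[]
    for s,rr in((-.035,r),(.031,r),(.035,.4*r)):
        P.append(np.c_[np.full(24,s),rr*np.cos(t),rr*np.sin(t)])
    P=np.vstack(P); c,s=np.cos(a),np.sin(a)
    return np.c_[x+c*P[:,0]-s*P[:,1],y+s*P[:,0]+c*P[:,1],r+.004+P[:,2]]
def hullmask(n,X,k=4):
    u=proj(n,X); m=np.zeros((400*k,640*k),np.uint8); h=cv2.convexHull(((u+.5)*k*16).astype(np.int32))
    cv2.fillConvexPoly(m,h,255,shift=4); return cv2.resize(m,(640,400),interpolation=cv2.INTER_AREA)/255.
def place(p,L):
    x,y,a=p; c,s=np.cos(a),np.sin(a); L=np.array(L); return np.c_[x+c*L[:,0]-s*L[:,1],y+s*L[:,0]+c*L[:,1],L[:,2]]
E
cat > fit.py <<'E'
from h import *
im={n:cv2.imread(f"pics/{n}0.png") for n in C}
def soft(n):
    hsv=cv2.cvtColor(im[n],cv2.COLOR_BGR2HSV).astype(float); return np.clip((75-hsv[:,:,1])/40,0,1)
S={n:soft(n) for n in C}
g=lambda x,y:np.array([x/5.7+320-.4,y/5.7+180-.4])
cells={"A":(.016,g(85,170),g(160,252)),"B":(.016,g(440,245),g(540,200)),"T":(.011,g(262,92),g(368,122))}
out={}
for k,(r,b,f) in cells.items():
    B,F=bp("top",b,r+.004),bp("top",f,r+.004); d=B-F; p0=np.array([*(B+F)[:2]/2,np.arctan2(d[1],d[0])])
    def cost(p,ns=("top","scene"),full=False):
        e=[]
        for n in ns:
            X=cyl(p,r); u=proj(n,cyl(p0,r)); lo=(u.min(0)-5).astype(int); hi=(u.max(0)+6).astype(int)
            sl=np.s_[lo[1]:hi[1],lo[0]:hi[0]]; e.append(np.abs(hullmask(n,X)[sl]-S[n][sl]).sum())
        return sum(e)
    for ns in(("top",),("scene",),("top","scene")):
        q=minimize(cost,p0,args=(ns,),method="Nelder-Mead",options=dict(initial_simplex=p0+np.vstack([np.zeros(3),np.diag([.006,.006,.1])]),xatol=1e-4))
        print(k,ns,q.x.round(4),round(q.fun,1),"len",round(np.linalg.norm(d)*1000))
    out[k]=q.x
g2=lambda x,y:np.array([x/6+180-.4,y/6+180-.4])
F={"W":(.135,-.066,[(35,40),(240,52),(190,348),(28,338)]),"N":(.115,-.056,[(425,22),(632,20),(610,303),(445,303)])}
for k,(h,x0,c) in F.items():
    L=[(.089,.056,h),(.089,-.056,h),(x0,-.044,h),(x0,.044,h)]; U=np.array([g2(*q) for q in c])
    q=least_squares(lambda p:(proj("top",place(p,L))-U).ravel(),[.5,.2,0]); out[k]=q.x
    print(k,q.x.round(4),q.fun.round(1))
np.save("fit.npy",out)
print("panel",tri((207,268),(165,183)),tri((308,268),(267,247)))
for nm,u in dict(spray=(374,234),glue=(239,185)).items(): print(nm,bp("top",u,.0)) 
M={n:im[n].copy() for n in C}
ov=[]
for n,(x0,x1,y0,y1) in(("top",(180,300,178,258)),("scene",(160,310,120,230)),("top",(325,445,178,258)),("scene",(310,460,200,300))):
    k=400//(x1-x0) if 0 else 400/(x1-x0); I=cv2.resize(im[n][y0:y1,x0:x1],None,fx=k,fy=k,interpolation=cv2.INTER_CUBIC)
    pt=lambda X:((proj(n,X)+.5-[x0,y0])*k).astype(np.int32)
    for kk,(r,_,_) in cells.items():
        cv2.polylines(I,[cv2.convexHull(pt(cyl(out[kk],r)))],True,(0,0,255),1)
    for kk,(h,xx,_) in F.items():
        for z in(0,h): cv2.polylines(I,[pt(place(out[kk],[(.089,.056,z),(.089,-.056,z),(-.024,-.044,z),(xx,-.044,z),(xx,.044,z),(-.024,.044,z)]))],True,(0,0,255) if z else (0,255,0),1)
        cv2.circle(I,tuple(map(int,pt(place(out[kk],[(.045,0,h-.029)]))[0])),3,(255,0,255),-1)
    ov.append(cv2.copyMakeBorder(I,0,300-I.shape[0],0,0,cv2.BORDER_CONSTANT))
cv2.imwrite("pics/ov.png",np.vstack([np.hstack(ov[:2]),np.hstack(ov[2:])]))
E
python3 fit.py
```

```text
A ('top',) [ 0.4871 -0.1069  0.7887] 230.8 len 65
A ('scene',) [ 0.484  -0.1051  0.7786] 90.3 len 65
A ('top', 'scene') [ 0.4844 -0.1051  0.7753] 349.1 len 65
B ('top',) [ 0.4848 -0.3219  1.9872] 43.1 len 65
B ('scene',) [ 0.4803 -0.321   2.0214] 38.2 len 65
B ('top', 'scene') [ 0.4819 -0.3209  2.0301] 114.5 len 65
T ('top',) [ 0.5528 -0.2219  1.3196] 37.2 len 65
T ('scene',) [ 0.548  -0.2194  1.3281] 47.3 len 65
T ('top', 'scene') [ 0.5498 -0.2199  1.3252] 130.5 len 65
W [ 0.4724  0.3319 -0.0433] [-0.7 -0.1  0.8 -0.   0.7  0.1 -0.7  0. ]
N [0.4903 0.125  0.0271] [-0.4  0.6  0.5  0.6  0.3 -0.7 -0.4 -0.5]
panel [0.31175161 0.29062342 0.1813022 ] [ 0.31716715 -0.00465066  0.10749138]
spray [ 0.43381506 -0.22197061  0.        ]
glue [0.5936087  0.24087774 0.        ]
```

View pics/ov.png

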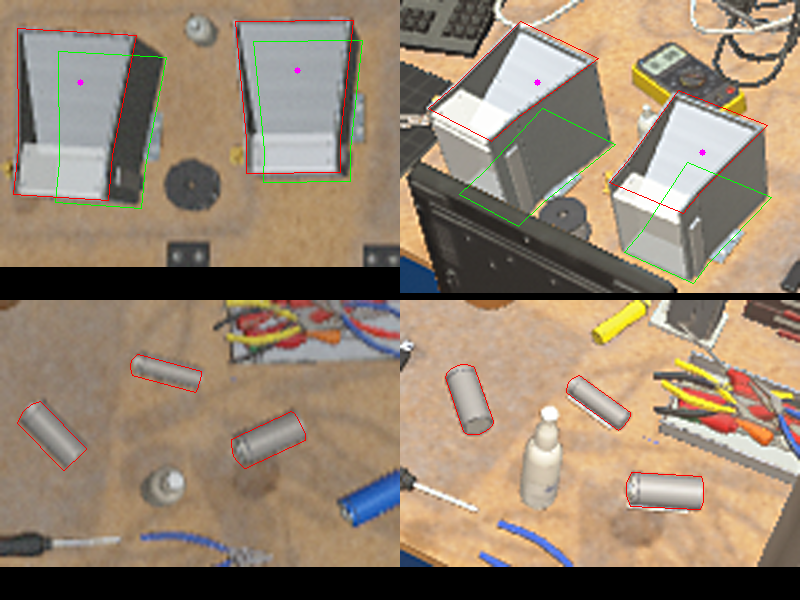

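```bash
cat > plan.py <<'E'
import sys, numpy as np
from scipy.spatial.transform import Rotation as Ro
from workcell import read_state
x,y,z,th=map(float,sys.argv[1:5])
s=read_state(); R=Ro.from_rotvec(s["tcp_rot"]); p=np.array(s["tool_pos"])
T=Ro.from_matrix(np.array([[np.cos(th),np.sin(th),0],[np.sin(th),-np.cos(th),0],[0,0,-1]]))
print("t",round(float(s["time"]),2),"p",p.round(4),"turn",(R.inv()*T).as_rotvec().round(4),"shift",T.inv().apply(np.array([x,y,z])-p).round(4),"w",round(float(s["width"]),3),"grip",round(float(s["grip_force"]),1),"F",np.round(s["wrist_force"],1),"q",np.round(s["q"],2))
E
python3 plan.py .4855 -.106 .25 .783; python3 -c "
from h import *
print([bp('top',u,z).round(3) for u,z in(((312,212),.004),((340,252),.012),((323,165),.146),((380,253),.01),((393,196),.03))])"
```

```text
t 0.1 p [0.2184 0.638  0.2301] turn [-1.4000e-03  2.0000e-03  2.0288e+00] shift [-0.3355  0.7158 -0.0199] w 1.0 grip 0.0 F [-0.1 -0.7 -0.4] q [ 1.2   0.26  1.61  0.    1.27 -0.04]
[array([ 0.504, -0.012,  0.004]), array([ 0.371, -0.108,  0.012]), array([ 0.635, -0.046,  0.146]), array([ 0.37 , -0.241,  0.01 ]), array([ 0.56 , -0.281,  0.03 ])]
```

Request:
{"op": "jog_arm", "data": {
  "turn": [
    [0, 0, 0.1127],
    [0, 0, 0.1127],
    [0, 0, 0.1127],
    [0, 0, 0.1127],
    [0, 0, 0.1127],
    [0, 0, 0.1127],
    [0, 0, 0.1127],
    [0, 0, 0.1127],
    [0, 0, 0.1127],
    [0, 0, 0.1127],
    [0, 0, 0.1127],
    [0, 0, 0.1127],
    [0, 0, 0.1127],
    [0, 0, 0.1127],
    [0, 0, 0.1127],
    [0, 0, 0.1127],
    [0, 0, 0.1127],
    [0, 0, 0.1127]
  ],
  "delta_pos": [
    [0, 0, -0.002],
    [0, 0, -0.002],
    [0, 0, -0.002],
    [0, 0, -0.002],
    [0, 0, -0.002],
    [0, 0, -0.002],
    [0, 0, -0.002],
    [0, 0, -0.002],
    [0, 0, -0.002],
    [0, 0, -0.002],
    [0, 0, 0],
    [0, 0, 0],
    [0, 0, 0],
    [0, 0, 0],
    [0, 0, 0],
    [0, 0, 0],
    [0, 0, 0],
    [0, 0, 0]
  ],
  "gripper": [0.06, 0.06, 0.06, 0.06, 0.06, 0.06, 0.06, 0.06, 0.06, 0.06, 0.06, 0.06, 0.06, 0.06, 0.06, 0.06, 0.06, 0.06],
  "grip_force": 40
}}

```text
time: 1.6
tool_pos: [0.2185, 0.6382, 0.2505]
tcp_rot: [2.906, 1.191, -0.002]
wrist_force: [0.3, -0.3, 0.4]
width: 0.701
grip_force: 0.0
```

Request:
{"op": "jog_arm", "data": {
  "turn": [
    [0, 0, 0],
    [0, 0, 0],
    [0, 0, 0],
    [0, 0, 0],
    [0, 0, 0],
    [0, 0, 0],
    [0, 0, 0],
    [0, 0, 0],
    [0, 0, 0],
    [0, 0, 0],
    [0, 0, 0],
    [0, 0, 0],
    [0, 0, 0],
    [0, 0, 0],
    [0, 0, 0],
    [0, 0, 0],
    [0, 0, 0],
    [0, 0, 0],
    [0, 0, 0],
    [0, 0, 0]
  ],
  "delta_pos": [
    [-0.0145, 0.031, 0],
    [-0.0145, 0.031, 0],
    [-0.0145, 0.031, 0],
    [-0.0145, 0.031, 0],
    [-0.0145, 0.031, 0],
    [-0.0145, 0.031, 0],
    [-0.0145, 0.031, 0],
    [-0.0145, 0.031, 0],
    [-0.0145, 0.031, 0],
    [-0.0145, 0.031, 0],
    [-0.0145, 0.031, 0],
    [-0.0145, 0.031, 0],
    [-0.0145, 0.031, 0],
    [-0.0145, 0.031, 0],
    [-0.0145, 0.031, 0],
    [-0.0145, 0.031, 0],
    [-0.0145, 0.031, 0],
    [-0.0145, 0.031, 0],
    [-0.0145, 0.031, 0],
    [-0.0145, 0.031, 0]
  ],
  "gripper": [0.06, 0.06, 0.06, 0.06, 0.06, 0.06, 0.06, 0.06, 0.06, 0.06, 0.06, 0.06, 0.06, 0.06, 0.06, 0.06, 0.06, 0.06, 0.06, 0.06]
}}

```text
time: 3.27
tool_pos: [0.4504, -0.0071, 0.251]
tcp_rot: [-2.904, -1.199, 0.0]
wrist_force: [0.7, 0.5, -0.0]
width: 0.704
grip_force: 0.0
```

```bash
python3 plan.py .4855 -.106 .10 .783
```

```text
t 3.27 p [ 0.4504 -0.0071  0.251 ] turn [-0.0002  0.0001 -0.    ] shift [-0.0449  0.0949  0.151 ] w 0.704 grip 0.0 F [ 0.7  0.5 -0. ] q [-0.07 -0.19  2.03  0.    1.29  0.72]
```

Request:
{"op": "jog_arm", "data": {
  "turn": [
    [0, 0, 0],
    [0, 0, 0],
    [0, 0, 0],
    [0, 0, 0],
    [0, 0, 0],
    [0, 0, 0],
    [0, 0, 0],
    [0, 0, 0],
    [0, 0, 0],
    [0, 0, 0],
    [0, 0, 0]
  ],
  "delta_pos": [
    [-0.0113, 0.0239, 0],
    [-0.0113, 0.0239, 0],
    [-0.0113, 0.0239, 0.02],
    [-0.0113, 0.0239, 0.025],
    [0, 0, 0.03],
    [0, 0, 0.03],
    [0, 0, 0.03],
    [0, 0, 0.02],
    [0, 0, 0.01],
    [0, 0, 0],
    [0, 0, 0]
  ],
  "gripper": [0.06, 0.06, 0.06, 0.06, 0.06, 0.06, 0.06, 0.06, 0.06, 0.06, 0.06]
}}

```text
time: 4.18
tool_pos: [0.4859, -0.1049, 0.0863]
tcp_rot: [-2.903, -1.199, 0.001]
wrist_force: [0.1, -1.0, 0.7]
width: 0.701
grip_force: 0.0
```

```bash
python3 plan.py .4855 -.106 .006 .783
python3 - <<'E'
from h import *
a=vision.read_camera("scene")[:,:,::-1]; b=vision.read_camera("top")[:,:,::-1]
r=lambda i,y0,x0:cv2.resize(i[y0:y0+80,x0:x0+80],(400,400),interpolation=cv2.INTER_CUBIC)
cv2.imwrite("pics/n1.png",np.hstack([r(a,195,295),r(b,178,300)]))
E
```

```text
t 4.18 p [ 0.4859 -0.1049  0.0863] turn [-0.0006  0.0004  0.0003] shift [-0.001   0.0005  0.0803] w 0.701 grip 0.0 F [ 0.1 -1.   0.7] q [-0.26  0.07  2.12 -0.    0.95  0.52]
```

View pics/n1.png

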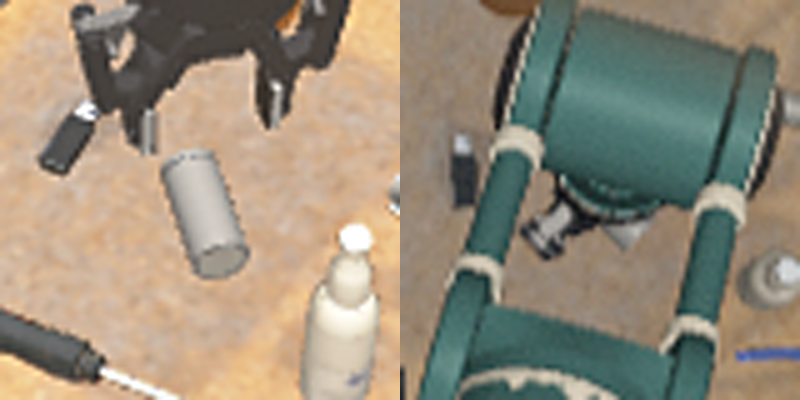

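The scene view shows the open fingers at about (325,221) and (350,218), on either side of thick A's axis. I descend and grip.

Request:
{"op": "jog_arm", "data": {
  "turn": [
    [0, 0, 0],
    [0, 0, 0],
    [0, 0, 0],
    [0, 0, 0],
    [0, 0, 0],
    [0, 0, 0],
    [0, 0, 0],
    [0, 0, 0],
    [0, 0, 0],
    [0, 0, 0],
    [0, 0, 0],
    [0, 0, 0]
  ],
  "delta_pos": [
    [0, 0, 0.02],
    [0, 0, 0.02],
    [0, 0, 0.02],
    [0, 0, 0.013],
    [0, 0, 0.007],
    [0, 0, 0],
    [0, 0, 0],
    [0, 0, 0],
    [0, 0, 0],
    [0, 0, 0],
    [0, 0, 0],
    [0, 0, 0]
  ],
  "gripper": [0.06, 0.06, 0.06, 0.06, 0.06, 0.06, 0.0, 0.0, 0.0, 0.0, 0.0, 0.0],
  "grip_force": 35
}}

```text
time: 5.28
tool_pos: [0.4871, -0.105, 0.0081]
tcp_rot: [2.903, 1.198, 0.003]
wrist_force: [-1.8, 1.1, 5.4]
width: 0.361
grip_force: 34.3
```

```bash
python3 plan.py .4855 -.106 .006 .783
```

```text
t 5.28 p [ 0.4871 -0.105   0.0081] turn [ 0.0015 -0.0014 -0.0001] shift [-0.0018 -0.0004  0.0021] w 0.361 grip 34.3 F [-1.8  1.1  5.4] q [-0.26  0.19  2.16  0.    0.79  0.52]
```

Request:
{"op": "jog_arm", "data": {
  "turn": [
    [0, 0, 0],
    [0, 0, 0],
    [0, 0, 0],
    [0, 0, 0],
    [0, 0, 0],
    [0, 0, 0],
    [0, 0, 0],
    [0, 0, 0],
    [0, 0, -0.1],
    [0, 0, -0.1],
    [0, 0, -0.1],
    [0, 0, -0.1],
    [0, 0, -0.1],
    [0, 0, -0.1],
    [0, 0, -0.1],
    [0, 0, -0.044]
  ],
  "delta_pos": [
    [0, 0, -0.01],
    [0, 0, -0.02],
    [0, 0, -0.03],
    [0, 0, -0.04],
    [0, 0, -0.04],
    [0, 0, -0.04],
    [0, 0, -0.04],
    [0, 0, -0.02],
    [0, 0, 0],
    [0, 0, 0],
    [0, 0, 0],
    [0, 0, 0],
    [0, 0, 0],
    [0, 0, 0],
    [0, 0, 0],
    [0, 0, 0]
  ],
  "gripper": [0, 0, 0, 0, 0, 0, 0, 0, 0, 0, 0, 0, 0, 0, 0, 0]
}}

```text
time: 6.62
tool_pos: [0.4858, -0.105, 0.2473]
tcp_rot: [2.264, 2.177, 0.001]
wrist_force: [0.7, -0.1, -0.9]
width: 0.358
grip_force: 35.2
```

```bash
python3 plan.py .5174 .330 .22 1.5275
```

```text
t 6.62 p [ 0.4858 -0.105   0.2473] turn [0.0011 0.0004 0.0043] shift [0.436  0.0128 0.0273] w 0.358 grip 35.2 F [ 0.7 -0.1 -0.9] q [-0.26 -0.09  1.96 -0.    1.27 -0.22]
```

Request:
{"op": "jog_arm", "data": {
  "turn": [
    [0, 0, 0],
    [0, 0, 0],
    [0, 0, 0],
    [0, 0, 0],
    [0, 0, 0],
    [0, 0, 0],
    [0, 0, 0],
    [0, 0, 0],
    [0, 0, 0],
    [0, 0, 0],
    [0, 0, 0],
    [0, 0, 0],
    [0, 0, 0],
    [0, 0, 0],
    [0, 0, 0],
    [0, 0, 0],
    [0, 0, 0.004],
    [0, 0, 0],
    [0, 0, 0]
  ],
  "delta_pos": [
    [0.015, 0.0008, 0],
    [0.025, 0.0008, 0],
    [0.03, 0.0008, 0],
    [0.03, 0.0008, 0],
    [0.03, 0.0008, 0],
    [0.03, 0.0008, 0],
    [0.03, 0.0008, 0],
    [0.03, 0.0008, 0],
    [0.03, 0.0008, 0],
    [0.03, 0.0008, 0],
    [0.03, 0.0008, 0],
    [0.03, 0.0008, 0],
    [0.03, 0.0008, 0],
    [0.03, 0.0008, 0],
    [0.024, 0.0008, 0],
    [0.012, 0.0008, 0],
    [0, 0, 0.025],
    [0, 0, 0.025],
    [0, 0, 0]
  ],
  "gripper": [0, 0, 0, 0, 0, 0, 0, 0, 0, 0, 0, 0, 0, 0, 0, 0, 0, 0, 0]
}}

```text
time: 8.2
tool_pos: [0.5146, 0.328, 0.1913]
tcp_rot: [-2.272, -2.167, 0.014]
wrist_force: [-1.5, -0.9, -2.2]
width: 0.36
grip_force: 35.1
```

```bash
python3 plan.py .5174 .330 .132 1.5275
python3 - <<'E'
from h import *
a=vision.read_camera("scene")[:,:,::-1]; b=vision.read_camera("top")[:,:,::-1]
r=lambda i,y0,x0:cv2.resize(i[y0:y0+110,x0:x0+110],(400,400),interpolation=cv2.INTER_CUBIC)
cv2.imwrite("pics/n2.png",np.hstack([r(a,110,150),r(b,160,160)]))
E
```

```text
t 8.2 p [0.5146 0.328  0.1913] turn [-0.0074  0.0054 -0.0038] shift [0.0021 0.0027 0.0593] w 0.36 grip 35.1 F [-1.5 -0.9 -2.2] q [ 0.53  0.18  1.78 -0.    1.19  0.57]
```

View pics/n2.png

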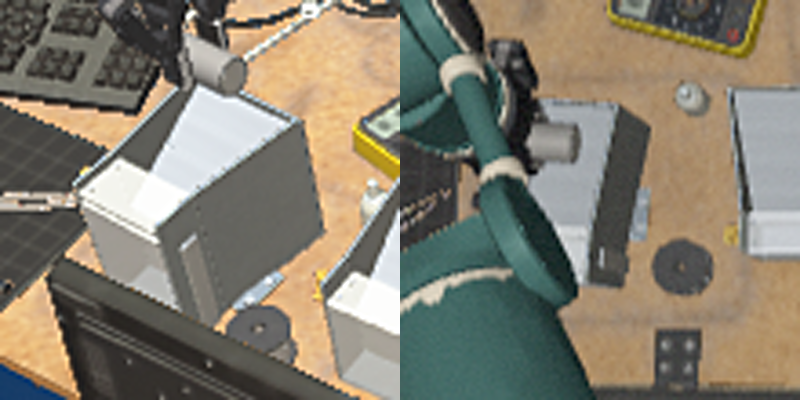

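The cell sits level across the wide chute with its flat end toward -y, at scene (212,128), top (204,199). I lower and release it.

Request:
{"op": "jog_arm", "data": {
  "turn": [
    [0, 0, 0],
    [0, 0, 0],
    [0, 0, 0],
    [0, 0, 0],
    [0, 0, 0],
    [0, 0, 0]
  ],
  "delta_pos": [
    [0.0015, 0.0015, 0.02],
    [0, 0, 0.02],
    [0, 0, 0.012],
    [0, 0, 0.006],
    [0, 0, 0],
    [0, 0, 0]
  ],
  "gripper": [0, 0, 0, 0, 0, 0]
}}

```text
time: 8.8
tool_pos: [0.5198, 0.3315, 0.1393]
tcp_rot: [2.274, 2.167, 0.001]
wrist_force: [-0.4, -0.9, -0.3]
width: 0.359
grip_force: 35.1
```

```bash
python3 plan.py .5174 .330 .132 1.5275
```

```text
t 8.8 p [0.5198 0.3315 0.1393] turn [ 0.0008 -0.0005 -0.0046] shift [-0.0016 -0.0024  0.0073] w 0.359 grip 35.1 F [-0.4 -0.9 -0.3] q [ 0.53  0.23  1.83 -0.    1.09  0.58]
```

Request:
{"op": "jog_arm", "data": {
  "turn": [
    [0, 0, 0],
    [0, 0, 0],
    [0, 0, 0],
    [0, 0, 0],
    [0, 0, 0],
    [0, 0, 0],
    [0, 0, 0],
    [0, 0, 0],
    [0, 0, 0],
    [0, 0, 0],
    [0, 0, 0],
    [0, 0, 0]
  ],
  "delta_pos": [
    [-0.001, -0.002, 0.006],
    [0, 0, 0],
    [0, 0, 0],
    [0, 0, 0],
    [0, 0, 0],
    [0, 0, 0],
    [0, 0, -0.01],
    [0, 0, -0.03],
    [0, 0, -0.035],
    [0, 0, -0.035],
    [0, 0, 0],
    [0, 0, 0]
  ],
  "gripper": [0, 0, 0, 0.052, 0.052, 0.052, 0.052, 0.06, 0.06, 0.06, 0.06, 0.06]
}}

```text
time: 9.8
tool_pos: [0.5194, 0.3318, 0.2473]
tcp_rot: [2.272, 2.167, 0.013]
wrist_force: [0.6, 0.1, 0.6]
width: 0.703
grip_force: 0.0
```

```bash
python3 plan.py .4835 -.3215 .245 2.01
python3 - <<'E'
from h import *
a=vision.read_camera("scene")[:,:,::-1]
r=lambda i,y0,x0:cv2.resize(i[y0:y0+100,x0:x0+100],(500,500),interpolation=cv2.INTER_CUBIC)
cv2.imwrite("pics/n3.png",r(a,120,155))
E
```

```text
t 9.8 p [0.5194 0.3318 0.2473] turn [ 0.008  -0.0027 -0.4867] shift [-0.576  -0.3103  0.0023] w 0.703 grip 0.0 F [0.6 0.1 0.6] q [ 0.53  0.14  1.72 -0.    1.27  0.58]
```

View pics/n3.png

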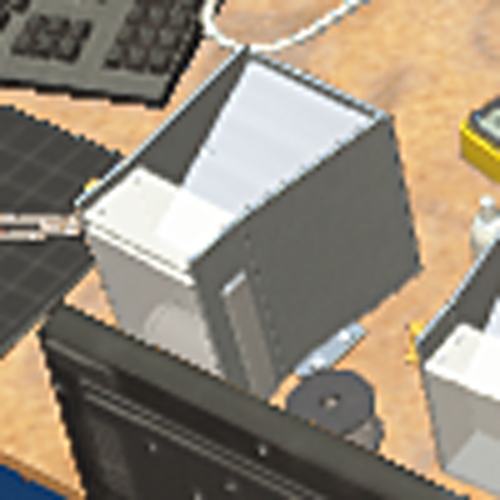

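The chute is empty and a cell shows through the front wall at about scene (188,185). I check its pose by differencing this picture against the first one.

```bash
cat > well.py <<'E'
from h import *
import sys
out=np.load("fit.npy",allow_pickle=True).item()
def chk(key,xw,r,z,n="scene",y0=0.):
    before=cv2.imread(f"pics/{n}0.png").astype(int); now=vision.read_camera(n)[:,:,::-1].astype(int)
    d=np.abs(now-before).max(2)
    t=np.linspace(0,2*np.pi,24); P=np.vstack([np.c_[xw+rr*np.cos(t),np.full(24,s),z+rr*np.sin(t)] for s,rr in((-.035,r),(.031,r),(.035,.4*r))])
    m=hullmask(n,place(out[key],P)); u=proj(n,place(out[key],P)); lo=u.min(0).astype(int)-3; hi=u.max(0).astype(int)+4
    print(n,"hull",u.min(0).round(),u.max(0).round()); 
    for yy in range(lo[1],hi[1]): print(yy,"".join(("#" if d[yy,xx]>12 else ".") if m[yy,xx]>.5 else ("x" if d[yy,xx]>12 else " ") for xx in range(lo[0],hi[0])))
chk(sys.argv[1],*map(float,sys.argv[2:5]),n=sys.argv[5])
E
python3 well.py W -.043 .016 .022 scene; python3 plan.py .4835 -.3215 .245 2.01
```

```text
scene hull [185. 179.] [209. 198.]
176                                 
177                                 
178                                 
179                                 
180         ....                    
181      xx###....                  
182     xx######...                 
183     x#####.###...               
184    xx####....##....             
185    x####.............           
186    x###................         
187     #.#..................       
188     #####..................     
189      .####..................    
190        .####.................   
191          .####...............   
192           ..###..............   
193             ..###............   
194               ..##..........    
195                 ............    
196                   .........     
197                     ......      
198                       ...       
199                                 
200                                 
201                                 
t 9.9 p [0.5172 0.3305 0.2427] turn [ 4.000e-04 -1.000e-04 -4.868e-01] shift [-0.5758 -0.3077 -0.0023] w 0.701 grip 0.0 F [-0.4 -0.3 -0.7] q [ 0.53  0.14  1.73 -0.    1.27  0.58]
```

Request:
{"op": "jog_arm", "data": {
  "turn": [
    [0, 0, -0.0974],
    [0, 0, -0.0974],
    [0, 0, -0.0974],
    [0, 0, -0.0974],
    [0, 0, -0.0974],
    [0, 0, 0],
    [0, 0, 0],
    [0, 0, 0],
    [0, 0, 0],
    [0, 0, 0],
    [0, 0, 0],
    [0, 0, 0],
    [0, 0, 0],
    [0, 0, 0],
    [0, 0, 0],
    [0, 0, 0],
    [0, 0, 0],
    [0, 0, 0],
    [0, 0, 0],
    [0, 0, 0]
  ],
  "delta_pos": [
    [0, 0, 0],
    [0, 0, 0],
    [0, 0, 0],
    [0, 0, 0],
    [0, 0, 0],
    [-0.028, -0.015, 0],
    [-0.028, -0.015, 0],
    [-0.028, -0.015, 0],
    [-0.028, -0.015, 0],
    [-0.028, -0.015, 0],
    [-0.028, -0.015, 0],
    [-0.028, -0.015, 0],
    [-0.028, -0.015, 0],
    [-0.028, -0.015, 0],
    [-0.028, -0.015, 0],
    [-0.028, -0.015, 0],
    [-0.028, -0.015, 0],
    [-0.028, -0.015, 0],
    [-0.028, -0.015, 0],
    [-0.028, -0.015, 0]
  ],
  "gripper": [0.06, 0.06, 0.06, 0.06, 0.06, 0.06, 0.06, 0.06, 0.06, 0.06, 0.06, 0.06, 0.06, 0.06, 0.06, 0.06, 0.06, 0.06, 0.06, 0.06]
}}

```text
time: 11.57
tool_pos: [0.4907, -0.1464, 0.2403]
tcp_rot: [-1.682, -2.649, 0.001]
wrist_force: [0.6, 0.5, -0.3]
width: 0.705
grip_force: 0.0
```

Request:
{"op": "jog_arm", "data": {
  "turn": [
    [0, 0, 0],
    [0, 0, 0],
    [0, 0, 0],
    [0, 0, 0],
    [0, 0, 0],
    [0, 0, 0],
    [0, 0, 0],
    [0, 0, 0],
    [0, 0, 0]
  ],
  "delta_pos": [
    [-0.028, -0.015, 0],
    [-0.028, -0.015, 0],
    [-0.028, -0.015, 0],
    [-0.028, -0.015, 0],
    [-0.028, -0.015, 0],
    [-0.0158, -0.0077, 0],
    [0, 0, 0],
    [0, 0, 0],
    [0, 0, 0]
  ],
  "gripper": [0.06, 0.06, 0.06, 0.06, 0.06, 0.06, 0.06, 0.06, 0.06]
}}

```text
time: 12.32
tool_pos: [0.483, -0.3203, 0.2407]
tcp_rot: [-1.682, -2.649, -0.001]
wrist_force: [-0.5, 0.0, 0.8]
width: 0.698
grip_force: 0.0
```

```bash
python3 plan.py .4835 -.3215 .007 2.01
```

```text
t 12.32 p [ 0.483  -0.3203  0.2407] turn [-0.001  -0.0031  0.0001] shift [-1.300e-03 -1.000e-04  2.337e-01] w 0.698 grip 0.0 F [-0.5  0.   0.8] q [-0.63  0.08  1.8   0.    1.26 -1.07]
```

Request:
{"op": "jog_arm", "data": {
  "turn": [
    [0, 0, 0],
    [0, 0, 0],
    [0, 0, 0],
    [0, 0, 0],
    [0, 0, 0],
    [0, 0, 0],
    [0, 0, 0],
    [0, 0, 0],
    [0, 0, 0],
    [0, 0, 0],
    [0, 0, 0],
    [0, 0, 0]
  ],
  "delta_pos": [
    [-0.0013, 0, 0.02],
    [0, 0, 0.03],
    [0, 0, 0.03],
    [0, 0, 0.03],
    [0, 0, 0.03],
    [0, 0, 0.03],
    [0, 0, 0.025],
    [0, 0, 0.02],
    [0, 0, 0.01],
    [0, 0, 0.006],
    [0, 0, 0],
    [0, 0, 0]
  ],
  "gripper": [0.06, 0.06, 0.06, 0.06, 0.06, 0.06, 0.06, 0.06, 0.06, 0.06, 0.06, 0.06]
}}

```text
time: 13.32
tool_pos: [0.485, -0.3226, 0.0121]
tcp_rot: [1.682, 2.652, -0.0]
wrist_force: [-0.3, -0.5, -0.9]
width: 0.7
grip_force: 0.0
```

Request:
{"op": "jog_arm", "data": {
  "turn": [
    [0, 0, 0],
    [0, 0, 0],
    [0, 0, 0],
    [0, 0, 0],
    [0, 0, 0],
    [0, 0, 0]
  ],
  "delta_pos": [
    [0, 0, 0],
    [0, 0, 0],
    [0, 0, 0],
    [0, 0, 0],
    [0, 0, 0],
    [0, 0, 0]
  ],
  "gripper": [0, 0, 0, 0, 0, 0]
}}

```text
time: 13.82
tool_pos: [0.4848, -0.3238, 0.0133]
tcp_rot: [1.683, 2.65, -0.002]
wrist_force: [-2.8, -0.4, 5.4]
width: 0.361
grip_force: 34.2
```

```bash
python3 plan.py .4835 -.3215 .007 2.01
```

```text
t 13.82 p [ 0.4848 -0.3238  0.0133] turn [0.0003 0.0023 0.0001] shift [ 0.0027 -0.0002  0.0063] w 0.361 grip 34.2 F [-2.8 -0.4  5.4] q [-0.63  0.32  1.98 -0.    0.84 -1.07]
```

Request:
{"op": "jog_arm", "data": {
  "turn": [
    [0, 0, 0],
    [0, 0, 0],
    [0, 0, 0],
    [0, 0, 0],
    [0, 0, 0],
    [0, 0, 0],
    [0, 0, 0],
    [0, 0, 0],
    [0, 0, 0],
    [0, 0, 0],
    [0, 0, 0.0965],
    [0, 0, 0.0965],
    [0, 0, 0.0965],
    [0, 0, 0.0965],
    [0, 0, 0.0965],
    [0, 0, 0]
  ],
  "delta_pos": [
    [0, 0, -0.01],
    [0, 0, -0.02],
    [0, 0, -0.03],
    [0, 0, -0.03],
    [0, 0, -0.035],
    [0, 0, -0.035],
    [0, 0, -0.035],
    [0, 0, -0.025],
    [0, 0, -0.01],
    [0, 0, 0],
    [0, 0, 0],
    [0, 0, 0],
    [0, 0, 0],
    [0, 0, 0],
    [0, 0, 0],
    [0, 0, 0]
  ],
  "gripper": [0, 0, 0, 0, 0, 0, 0, 0, 0, 0, 0, 0, 0, 0, 0, 0]
}}

```text
time: 15.15
tool_pos: [0.4829, -0.3216, 0.2382]
tcp_rot: [-2.268, -2.167, 0.001]
wrist_force: [-0.0, 0.3, -2.3]
width: 0.363
grip_force: 35.0
```

```bash
python3 plan.py .5174 .330 .22 1.5275
```

```text
t 15.15 p [ 0.4829 -0.3216  0.2382] turn [-0.0041 -0.0028 -0.0022] shift [0.6525 0.0062 0.0182] w 0.363 grip 35.0 F [-0.   0.3 -2.3] q [-0.63  0.08  1.8   0.    1.26 -0.59]
```

Request:
{"op": "jog_arm", "data": {
  "turn": [
    [0, 0, 0],
    [0, 0, 0],
    [0, 0, 0],
    [0, 0, 0],
    [0, 0, 0],
    [0, 0, 0],
    [0, 0, 0],
    [0, 0, 0],
    [0, 0, 0],
    [0, 0, 0],
    [0, 0, 0],
    [0, 0, 0],
    [0, 0, 0],
    [0, 0, 0],
    [0, 0, 0],
    [0, 0, 0],
    [0, 0, 0],
    [0, 0, 0],
    [0, 0, 0],
    [0, 0, 0]
  ],
  "delta_pos": [
    [0.015, 0.0003, 0],
    [0.025, 0.0003, 0],
    [0.032, 0.0003, 0],
    [0.032, 0.0003, 0],
    [0.032, 0.0003, 0],
    [0.032, 0.0003, 0],
    [0.032, 0.0003, 0],
    [0.032, 0.0003, 0],
    [0.032, 0.0003, 0],
    [0.032, 0.0003, 0],
    [0.032, 0.0003, 0],
    [0.032, 0.0003, 0],
    [0.032, 0.0003, 0],
    [0.032, 0.0003, 0],
    [0.032, 0.0003, 0],
    [0.032, 0.0003, 0],
    [0.032, 0.0003, 0],
    [0.032, 0.0003, 0],
    [0.032, 0.0003, 0],
    [0.032, 0.0003, 0]
  ],
  "gripper": [0, 0, 0, 0, 0, 0, 0, 0, 0, 0, 0, 0, 0, 0, 0, 0, 0, 0, 0, 0]
}}

```text
time: 16.82
tool_pos: [0.5151, 0.2944, 0.2398]
tcp_rot: [-2.265, -2.176, 0.003]
wrist_force: [0.3, -0.8, -0.8]
width: 0.359
grip_force: 35.0
```

Request:
{"op": "jog_arm", "data": {
  "turn": [
    [0, 0, 0],
    [0, 0, 0],
    [0, 0, 0],
    [0, 0, 0],
    [0, 0, 0],
    [0, 0, 0],
    [0, 0, 0]
  ],
  "delta_pos": [
    [0.0245, 0.0003, 0],
    [0.012, 0, 0],
    [0, 0, 0.02],
    [0, 0, 0.02],
    [0, 0, 0.02],
    [0, 0, 0],
    [0, 0, 0]
  ],
  "gripper": [0, 0, 0, 0, 0, 0, 0]
}}

```text
time: 17.4
tool_pos: [0.5168, 0.3279, 0.179]
tcp_rot: [-2.267, -2.174, 0.008]
wrist_force: [-0.2, 0.4, -1.4]
width: 0.358
grip_force: 35.1
```

```bash
python3 plan.py .5174 .330 .138 1.5275
```

```text
t 17.4 p [0.5168 0.3279 0.179 ] turn [-0.0044  0.0028  0.0013] shift [0.0021 0.0005 0.041 ] w 0.358 grip 35.1 F [-0.2  0.4 -1.4] q [ 0.52  0.19  1.8  -0.    1.16  0.57]
```

Request:
{"op": "jog_arm", "data": {
  "turn": [
    [0, 0, 0],
    [0, 0, 0],
    [0, 0, 0],
    [0, 0, 0],
    [0, 0, 0],
    [0, 0, 0],
    [0, 0, 0],
    [0, 0, 0],
    [0, 0, 0],
    [0, 0, 0],
    [0, 0, 0],
    [0, 0, 0],
    [0, 0, 0],
    [0, 0, 0]
  ],
  "delta_pos": [
    [0.001, 0, 0.02],
    [0, 0, 0.015],
    [0, 0, 0.006],
    [0, 0, 0],
    [0, 0, 0],
    [0, 0, 0],
    [0, 0, 0],
    [0, 0, 0],
    [0, 0, -0.01],
    [0, 0, -0.03],
    [0, 0, -0.035],
    [0, 0, -0.035],
    [0, 0, 0],
    [0, 0, 0]
  ],
  "gripper": [0, 0, 0, 0, 0, 0.052, 0.052, 0.052, 0.052, 0.055, 0.055, 0.055, 0.055, 0.055]
}}

```text
time: 18.57
tool_pos: [0.5209, 0.3313, 0.2556]
tcp_rot: [2.267, 2.172, 0.013]
wrist_force: [-0.0, -0.0, -0.2]
width: 0.647
grip_force: 0.0
```

```bash
python3 well.py W -.043 .016 .054 scene; python3 plan.py .5495 -.2205 .245 1.323
```

```text
scene hull [182. 172.] [207. 191.]
168                                 
169                                 
170                                 
171                                 
172          .                      
173      xx.....                    
174     xx####....                  
175    xx######.....                
176    x#########.....              
177   xx###########.....            
178   xx###########.......          
179   x#############........        
180   x ############.........       
181     ############...........     
182      .##########............    
183        .###...###............   
184          #.###.##............   
185       xx x######.............   
186       xx xxx#####...........    
187        xxxxxxx####..........    
188       xxxxxxxxxx##..........    
189         xxxxxx xxx#........     
190           xxxxxxxxx ......      
191             xxxxxxx   ..        
192               xxxxx             
193                 xxxx            
194                   xx            
t 18.62 p [0.5196 0.3305 0.2528] turn [ 0.0032 -0.0025  0.2048] shift [-0.5268  0.1642  0.0078] w 0.641 grip 0.0 F [ 0.6  0.2 -0.5] q [ 0.53  0.14  1.71 -0.    1.29  0.57]
```

Request:
{"op": "jog_arm", "data": {
  "turn": [
    [0, 0, 0.0682],
    [0, 0, 0.0682],
    [0, 0, 0.0682],
    [0, 0, 0],
    [0, 0, 0],
    [0, 0, 0],
    [0, 0, 0],
    [0, 0, 0],
    [0, 0, 0],
    [0, 0, 0],
    [0, 0, 0],
    [0, 0, 0],
    [0, 0, 0],
    [0, 0, 0],
    [0, 0, 0],
    [0, 0, 0],
    [0, 0, 0],
    [0, 0, 0],
    [0, 0, 0],
    [0, 0, 0]
  ],
  "delta_pos": [
    [0, 0, 0],
    [0, 0, 0],
    [0, 0, 0],
    [-0.031, 0.0096, 0],
    [-0.031, 0.0096, 0],
    [-0.031, 0.0096, 0],
    [-0.031, 0.0096, 0],
    [-0.031, 0.0096, 0],
    [-0.031, 0.0096, 0],
    [-0.031, 0.0096, 0],
    [-0.031, 0.0096, 0],
    [-0.031, 0.0096, 0],
    [-0.031, 0.0096, 0],
    [-0.031, 0.0096, 0],
    [-0.031, 0.0096, 0],
    [-0.031, 0.0096, 0],
    [-0.031, 0.0096, 0],
    [-0.031, 0.0096, 0],
    [-0.031, 0.0096, 0],
    [-0.031, 0.0106, 0]
  ],
  "gripper": [0.05, 0.05, 0.05, 0.05, 0.05, 0.05, 0.05, 0.05, 0.05, 0.05, 0.05, 0.05, 0.05, 0.05, 0.05, 0.05, 0.05, 0.05, 0.05, 0.05]
}}

```text
time: 20.28
tool_pos: [0.5474, -0.2223, 0.2485]
tcp_rot: [-2.477, -1.928, 0.002]
wrist_force: [0.0, 1.0, 0.4]
width: 0.582
grip_force: 0.0
```

Request:
{"op": "jog_arm", "data": {
  "turn": [
    [0, 0, 0],
    [0, 0, 0],
    [0, 0, 0],
    [0, 0, 0],
    [0, 0, 0],
    [0, 0, 0],
    [0, 0, 0]
  ],
  "delta_pos": [
    [0, 0, 0.03],
    [0, 0, 0.03],
    [0, 0, 0.03],
    [0, 0, 0.03],
    [0, 0, 0.02],
    [0, 0, 0],
    [0, 0, 0]
  ],
  "gripper": [0.05, 0.05, 0.05, 0.05, 0.05, 0.05, 0.05]
}}

```text
time: 20.87
tool_pos: [0.5465, -0.2202, 0.1077]
tcp_rot: [-2.475, -1.927, 0.004]
wrist_force: [1.2, -0.6, 0.9]
width: 0.583
grip_force: 0.0
```

```bash
python3 plan.py .5495 -.2205 .004 1.323
```

```text
t 20.87 p [ 0.5465 -0.2202  0.1077] turn [-0.0059 -0.001   0.0001] shift [0.0004 0.003  0.1037] w 0.583 grip 0.0 F [ 1.2 -0.6  0.9] q [-0.43  0.21  1.91 -0.    1.03 -0.18]
```

Request:
{"op": "jog_arm", "data": {
  "turn": [
    [0, 0, 0],
    [0, 0, 0],
    [0, 0, 0],
    [0, 0, 0],
    [0, 0, 0],
    [0, 0, 0],
    [0, 0, 0]
  ],
  "delta_pos": [
    [0, 0.002, 0.03],
    [0, 0, 0.03],
    [0, 0, 0.02],
    [0, 0, 0.013],
    [0, 0, 0.005],
    [0, 0, 0],
    [0, 0, 0]
  ],
  "gripper": [0.05, 0.05, 0.05, 0.05, 0.05, 0.05, 0.05]
}}

```text
time: 21.45
tool_pos: [0.552, -0.2222, 0.0138]
tcp_rot: [2.477, 1.929, 0.002]
wrist_force: [-0.3, -0.4, 1.2]
width: 0.591
grip_force: 0.0
```

```bash
python3 plan.py .5495 -.2205 .004 1.323
```

```text
t 21.45 p [ 0.552  -0.2222  0.0138] turn [0.0023 0.0004 0.0002] shift [ 0.0011 -0.0028  0.0098] w 0.591 grip 0.0 F [-0.3 -0.4  1.2] q [-0.42  0.34  1.95 -0.    0.85 -0.18]
```

Request:
{"op": "jog_arm", "data": {
  "turn": [
    [0, 0, 0],
    [0, 0, 0],
    [0, 0, 0],
    [0, 0, 0],
    [0, 0, 0],
    [0, 0, 0],
    [0, 0, 0],
    [0, 0, 0]
  ],
  "delta_pos": [
    [0, -0.001, 0.005],
    [0, 0, 0.003],
    [0, 0, 0],
    [0, 0, 0],
    [0, 0, 0],
    [0, 0, 0],
    [0, 0, 0],
    [0, 0, 0]
  ],
  "gripper": [0.05, 0.05, 0, 0, 0, 0, 0, 0]
}}

```text
time: 22.12
tool_pos: [0.5509, -0.2219, 0.0052]
tcp_rot: [2.477, 1.929, 0.002]
wrist_force: [2.2, -0.9, 4.0]
width: 0.242
grip_force: 34.8
```

```bash
python3 plan.py .5495 -.2205 .004 1.323
```

```text
t 22.12 p [ 0.5509 -0.2219  0.0052] turn [0.0024 0.0004 0.0001] shift [ 0.001  -0.0017  0.0012] w 0.242 grip 34.8 F [ 2.2 -0.9  4. ] q [-0.42  0.35  1.96  0.    0.83 -0.18]
```

Request:
{"op": "jog_arm", "data": {
  "turn": [
    [0, 0, 0],
    [0, 0, 0],
    [0, 0, 0],
    [0, 0, 0],
    [0, 0, 0],
    [0, 0, 0],
    [0, 0, 0],
    [0, 0, 0],
    [0, 0, 0],
    [0, 0, -0.0917],
    [0, 0, -0.0917],
    [0, 0, -0.0917],
    [0, 0, 0]
  ],
  "delta_pos": [
    [0, 0, -0.01],
    [0, 0, -0.02],
    [0, 0, -0.03],
    [0, 0, -0.035],
    [0, 0, -0.035],
    [0, 0, -0.035],
    [0, 0, -0.035],
    [0, 0, -0.02],
    [0, 0, -0.01],
    [0, 0, 0],
    [0, 0, 0],
    [0, 0, 0],
    [0, 0, 0]
  ],
  "gripper": [0, 0, 0, 0, 0, 0, 0, 0, 0, 0, 0, 0, 0]
}}

```text
time: 23.2
tool_pos: [0.5481, -0.2208, 0.2326]
tcp_rot: [-2.186, -2.251, 0.002]
wrist_force: [0.2, 0.4, -1.8]
width: 0.242
grip_force: 34.6
```

```bash
python3 plan.py .5353 .1262 .17 1.598
```

```text
t 23.2 p [ 0.5481 -0.2208  0.2326] turn [-0.0038 -0.0017  0.0025] shift [ 0.3472 -0.0034  0.0626] w 0.242 grip 34.6 F [ 0.2  0.4 -1.8] q [-0.42  0.11  1.78 -0.    1.25 -0.45]
```

Request:
{"op": "jog_arm", "data": {
  "turn": [
    [0, 0, 0],
    [0, 0, 0],
    [0, 0, 0],
    [0, 0, 0],
    [0, 0, 0],
    [0, 0, 0],
    [0, 0, 0],
    [0, 0, 0],
    [0, 0, 0],
    [0, 0, 0],
    [0, 0, 0],
    [0, 0, 0],
    [0, 0, 0],
    [0, 0, 0],
    [0, 0, 0],
    [0, 0, 0],
    [0, 0, 0],
    [0, 0, 0]
  ],
  "delta_pos": [
    [0.015, -0.0003, 0],
    [0.025, -0.0003, 0],
    [0.032, -0.0003, 0],
    [0.032, -0.0003, 0],
    [0.032, -0.0003, 0],
    [0.032, -0.0003, 0],
    [0.032, -0.0003, 0],
    [0.032, -0.0003, 0],
    [0.032, -0.0003, 0],
    [0.032, -0.0003, 0],
    [0.03, 0, 0],
    [0.0212, 0, 0],
    [0, 0, 0],
    [0, 0, 0.03],
    [0, 0, 0.03],
    [0, 0, 0.02],
    [0, 0, 0],
    [0, 0, 0]
  ],
  "gripper": [0, 0, 0, 0, 0, 0, 0, 0, 0, 0, 0, 0, 0, 0, 0, 0, 0, 0]
}}

```text
time: 24.7
tool_pos: [0.5352, 0.1251, 0.1525]
tcp_rot: [-2.19, -2.248, 0.006]
wrist_force: [0.3, 0.8, -0.6]
width: 0.244
grip_force: 34.6
```

```bash
python3 plan.py .5353 .1262 .110 1.598
```

```text
t 24.7 p [0.5352 0.1251 0.1525] turn [-0.0048  0.0009 -0.0012] shift [0.0011 0.0001 0.0425] w 0.244 grip 34.6 F [ 0.3  0.8 -0.6] q [ 0.18  0.09  1.95 -0.    1.1   0.16]
```

Request:
{"op": "jog_arm", "data": {
  "turn": [
    [0, 0, 0],
    [0, 0, 0],
    [0, 0, 0],
    [0, 0, 0],
    [0, 0, 0],
    [0, 0, 0],
    [0, 0, 0],
    [0, 0, 0],
    [0, 0, 0],
    [0, 0, 0],
    [0, 0, 0],
    [0, 0, 0],
    [0, 0, 0],
    [0, 0, 0],
    [0, 0, 0]
  ],
  "delta_pos": [
    [0.001, 0, 0.02],
    [0, 0, 0.016],
    [0, 0, 0.006],
    [0, 0, 0],
    [0, 0, 0],
    [0, 0, 0],
    [0, 0, 0],
    [0, 0, 0],
    [0, 0, -0.01],
    [0, 0, -0.03],
    [0, 0, -0.035],
    [0, 0, -0.035],
    [0, 0, -0.03],
    [0, 0, 0],
    [0, 0, 0]
  ],
  "gripper": [0, 0, 0, 0, 0, 0.04, 0.04, 0.04, 0.04, 0.045, 0.045, 0.045, 0.045, 0.045, 0.045]
}}

```text
time: 25.95
tool_pos: [0.5391, 0.1269, 0.2565]
tcp_rot: [2.188, 2.249, 0.009]
wrist_force: [-1.0, -0.4, -1.1]
width: 0.522
grip_force: 0.0
```

```bash
python3 well.py N -.038 .011 .017 scene; python3 plan.py .5353 .1262 .110 1.598;  python3 - <<'E'
from h import *
a=vision.read_camera("scene")[:,:,::-1]
cv2.imwrite("pics/fin.png",cv2.resize(a[120:300,150:390],(800,600),interpolation=cv2.INTER_CUBIC))
E
```

```text
scene hull [248. 204.] [272. 220.]
201                               
202                               
203                               
204                               
205       ...                     
206      .#....                   
207     ..#.##...                 
208     #....###....              
209     .#.#.....#....            
210    .#....#....###...          
211    x##...........##...        
212    xx###.......#...##....     
213      xx####.....#..........   
214        xx###.....####.......  
215          xxx##......#.......  
216            xxx###..........   
217               xx###........   
218                 xx####.....   
219                   xxx#....    
220                     xx ..     
221                               
222                               
223                               
t 26.0 p [0.5376 0.1267 0.2539] turn [ 0.0027 -0.0004  0.0002] shift [-0.0004 -0.0023  0.1439] w 0.524 grip 0.0 F [-0.3  0.1 -0.1] q [ 0.19  0.02  1.84 -0.    1.28  0.16]
```

View pics/fin.png

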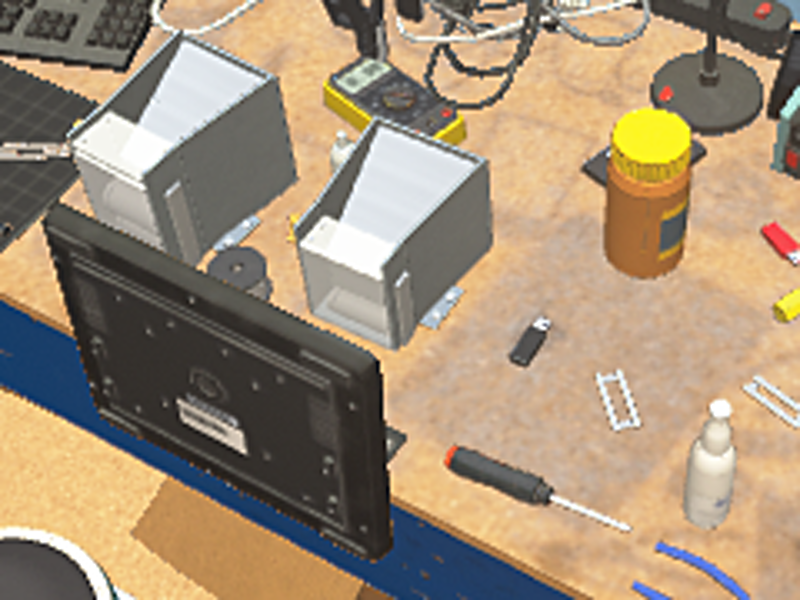

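The chutes and cradles are empty. The thin cell lies level in the narrow well at about scene (258,212), and the thick stack shows in the wide well at about (190,182). The bystanders in view are undisturbed and the arm touches nothing.

```bash
python3 -c "
from workcell import ticket
print(ticket.finish_job())"
```

```text
the job is handed in; nothing more can be done
None
```

I rolled both thick cells into the wide feeder's well and the thin cell into the narrow one, button ends toward the brass terminals, and handed the job in at about 26 s; the hand-in gave no verdict.

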